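# Rock the fuse sorter's gate over to the empty bin

### The arm

A 6-joint arm with a two-finger parallel gripper is mounted at the origin on the work surface. World frame = base frame: x ahead of the robot, y to its left, z up, the work surface at z = 0. Lengths are in m, angles in rad, forces in N, time in s.
With the tool pointing down it reaches from about 0.35 to 0.875 m from the base axis. Payload 4.2 kg.
Tool frame: the origin (TCP) lies at the very end of the fingers, on their centre line; the grasp point (between the pads) lies 19 mm behind it; z points along the fingers, y is the direction in which the jaws open and shut (so a half turn about z gives the same grasp; the last joint's range is limited). The gripper opens to 85 mm and grips with 20 to 120 N. Pads are 22 mm wide; open, the fingers measure 114 mm over their backs; the gripper's body (76 mm by 85 mm) begins 54 mm behind the grasp point. The pads swing forward as they close: fully open they stand 13 mm farther back than shut.
Start: joints at [-0.87, 0.385, 0.008, 0, -1.194, -0.259], TCP at [0.267, -0.565, 0.231] pointing down, gripper open.
Joint ranges: [-3.14, 3.14], [-1.21, 2.06], [-1.07, 1.41], [-3.16, 2.05], [-2.99, -0.16], [-3.1, 3.1]. Speed limits (rad/s): [2.79, 2.79, 3.14, 3.14, 3.14, 3.14].

### API

Orientations are given as a unit quaternion [x, y, z, w].
In Python, from plant import read_state, snapshot, camera_params, finish_job gives the robot as it stands. The module is installed in compiled form; this text tells all that it offers.
- The arm moves only by the tool step_arm, never from a script. Its argument "steps" is a list of rows, each a list of 3 entries, a list of its own where there are three numbers: the shift along the tool's x, y, z in mm, then the turn, a rotation vector about the tool's x, y, z in degrees, then the opening, from 0 (shut) to 1 (fully open). In form: [[[tx, ty, tz], [wx, wy, wz], gripper], ...]. A call has 1 to 8 rows; each row is the pose to reach, as a shift and turn from the pose measured when the call began, along the tool's axes at that moment; what a row does not reach only later rows make up. A row lasts 1/10 s, in which the tool goes at most 50 mm and 8.59 degrees, less where a joint would pass 70% of its speed; a pose out of reach is approached as far as the arm can. A call with a gripper value outside its range is refused whole. The fingers move at their own pace and stop on an object; "squeeze" is the grip in N (left out, the last holds). Time passes only in rows, so rows that repeat a pose let the fingers close. It gives the time, the measured TCP pose, the force and the opening at its end, in the units of the state.
- read_state(): the state, without advancing time (a new reading comes with each control period).
- snapshot(name): name is "scene" or "top"; returns the picture (384x512x3 uint8, blue, green, red); there is no depth.
- camera_params(name): a dict with "camera_matrix" (3x3 intrinsics, pixels), "world_from_camera" (4x4, takes a point from camera to world coordinates). Camera axes: x right, y down, z forward; pixel columns grow to the right and rows downward; lengths in m; the calibration is good to about 2 mm. A picture is of the moment at which its call begins. camera_params takes no time and is no camera call.
- finish_job(): hands the job in, once; it reports no verdict.
The state is a dict: "t": time; "joint_pos": joint angles; "qd": joint speeds; "joint_torque": joint torques, N m; "tcp_pos": TCP position; "ee_rot": TCP orientation; "wrist_force": force on the tool from outside, world axes, zero at the start; "ft_torque": the same for the moment, N m; "gripper_width": opening from 0.0 (shut) to 1.0 (fully open).
Only numpy, scipy, OpenCV 4.12 (cv2) and the standard library are available. Lean on these libraries where they do the work, as an engineer would, in place of code of your own. Each camera call takes 0.05 s, during which the arm holds its last target.

### The job

The left chute of the bench-top fuse sorter is shut, and four fuses wait on its seesaw gate. Push the empty blue bin along its lane, without lifting it, until it is fully home against the end stop under the right chute; then press the green pad down to rock the gate right over, so that all four fuses roll down the right chute into the blue bin, and take your hand away. Never touch the fuses themselves, and leave the full grey bin, the screwdriver and the solder reel where they are.

Things in the scene. Friction and masses are not known exactly. Their poses are not given: they have to be found in the camera images.
- sorter: fixed bench-top fuse sorter, 535 mm long (y). Origin on the table below the gate's pivot; x away from the robot, y left along the trough, z up. Seesaw trough (gate) 220 mm long, 62 mm wide, pivot 125 mm up on posts at x = -40 and +40 mm, 133 mm high; brass weight on the gate at x = 57 mm, up to 200 mm high. A steel chute beyond each end; an orange plate shuts the left one
- bin_home (a point): point on the table where the blue bin's origin lies when home: 205 mm right of the sorter's origin. The lane runs along the sorter's x, open at its near end 171 mm before this point, between rails 14 mm high, 102 mm apart inside; end stop 28 mm high, face 55 mm beyond this point. A pale translucent guard 105 mm high stands 60 mm to the right, from 54 mm before to 58 mm beyond
- right_lip (a point): middle of the right chute's lower lip, 75 mm above the table, over the lane's left part; fuses drop from here into a bin that is home
- gate (a joint): angle of the seesaw gate, rad: -0.22 tipped to the left (start, right end high), 0 level, +0.22 fully rocked over to the right (right end low). Stops at both ends. Pressing the pad takes 1 to 3 N; past the middle its brass over-centre weight and the rolling fuses carry it over, and it stays where it has tipped
- pad_green (a point): centre of the top face of the green press pad, 50 mm (x) by 46 mm (y), 6 mm thick, fixed to the near side of the gate's right end, outside the trough, 57 mm nearer than and 85 mm right of the pivot. About 147 mm above the table at the start; about 110 mm when the gate is fully over. Nothing stands under it but the 8 mm base plate
- bin: the empty blue open bin, loose, 110 mm (x) by 100 mm (y) by 50 mm high, walls 4 mm, 0.15 to 0.31 kg; origin at the centre of its underside, x away from the robot. It starts in the lane, 55 to 100 mm short of home, and slides on the table
- bin_near_wall (a point): centre of the outer face of the blue bin's near wall, 25 mm above the table: push here, along the sorter's x
- full_bin: grey bin of the same size full of fuses (fixed together), loose, under the shut left chute; leave alone. Origin at the centre of its underside
- screwdriver: loose screwdriver 170 mm long lying on the table in front of the sorter, leave alone; origin at mid-length on the table, handle to its -x
- solder_reel: loose white reel, 60 mm diameter, 42 mm high, upright, leave alone; origin at the centre of its underside
- fuse0: one of four alike loose cartridge fuses, white ceramic cylinder with steel end caps, 14 mm diameter, 51 mm long, 22 g; origin at its centre, own x axis along the cylinder. At the start all four wait side by side in the low (left) end of the seesaw trough
- fuse1: one of four alike loose cartridge fuses, white ceramic cylinder with steel end caps, 14 mm diameter, 51 mm long, 22 g; origin at its centre, own x axis along the cylinder. At the start all four wait side by side in the low (left) end of the seesaw trough
- fuse2: one of four alike loose cartridge fuses, white ceramic cylinder with steel end caps, 14 mm diameter, 51 mm long, 22 g; origin at its centre, own x axis along the cylinder. At the start all four wait side by side in the low (left) end of the seesaw trough
- fuse3: one of four alike loose cartridge fuses, white ceramic cylinder with steel end caps, 14 mm diameter, 51 mm long, 22 g; origin at its centre, own x axis along the cylinder. At the start all four wait side by side in the low (left) end of the seesaw trough
Things that resemble listed ones, but are neither listed nor needed, are in the scene too. What is shaped like the fuse1 but turquoise is not meant.

How it is judged:
By the outcome, as a careful person would: the job done as asked, in the order asked, and still so for the second after the job is handed in, with the robot touching nothing.
It also fails if it takes over 42 s, if anything falls off the work surface, if the arm or the gripper's body presses on something with over 40 N, if the wrist force passes 120 N, or if a joint passes its speed limit or range.

## Working session

There is one attempt and no reset: what is moved stays moved. The work goes in short steps, Python scripts to look and compute and a tool call to move; the robot and the scene stay as the last step left them, time stands still between calls to the robot, and variables do not carry over. Pictures are saved under pics/ and viewed, and the job is handed in when it is done.

Besides the shell and the picture viewer there is one more tool, called after ">>>" in YAML: its name, and indented under it one key for each argument. step_arm: Moves the arm, as the interface text tells. Its arguments: {"type":"object","properties":{"steps":{"type":"array","items":{"type":"array"}},"squeeze":{"type":"number"}},"required":["steps"]}

```bash
mkdir -p pics; python3 - <<'E'
from plant import *
import cv2
for n in("scene","top"):
    cv2.imwrite(f"pics/{n}0.png",snapshot(n)); p=camera_params(n); print(n,p["camera_matrix"],p["world_from_camera"])
s=read_state(); print(s)
E
```

```text
scene [[490.14025399   0.         251.75260115]
 [  0.         490.14025399 186.79476147]
 [  0.           0.           1.        ]] [[-0.74967973  0.42840447 -0.50443029  1.12360243]
 [ 0.66179694  0.48268391 -0.573621    0.66452303]
 [-0.00226141 -0.76386246 -0.64537511  0.76943518]
 [ 0.          0.          0.          1.        ]]
top [[360.76544441   0.         263.71159479]
 [  0.         360.76544441 192.28788323]
 [  0.           0.           1.        ]] [[-0.0100899  -0.99250468  0.12178941  0.53837802]
 [-0.99980716  0.01206545  0.01549442  0.08797542]
 [-0.01684773 -0.12160959 -0.99243502  0.85411373]
 [ 0.          0.          0.          1.        ]]
{'t': 0.1, 'joint_pos': array([-8.70361232e-01,  3.85506801e-01,  6.77691623e-03, -4.56519911e-04,
       -1.19400978e+00, -2.58635274e-01]), 'qd': array([ 0.00052145, -0.00125026,  0.00408026,  0.00215431,  0.00033615,
        0.00041407]), 'joint_torque': array([-1.56918046e-03, -3.93318737e+01,  1.88928080e+01,  4.19798121e+00,
       -2.62515488e-03, -2.48767790e-06]), 'tcp_pos': array([ 0.26704912, -0.56450072,  0.23031704]), 'ee_rot': array([-2.19025501e-01,  9.75718628e-01,  9.59958270e-04, -2.60058871e-04]), 'wrist_force': array([ 0.53601988, -0.80897674,  0.2423734 ]), 'ft_torque': array([ 0.05725912, -0.05493406, -0.03089884]), 'gripper_width': 0.9979152525427266}
```

View pics/scene0.png

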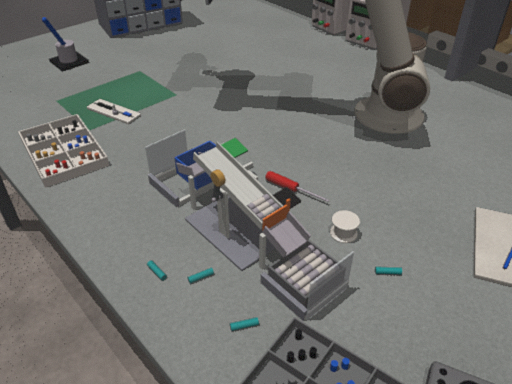

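View pics/top0.png

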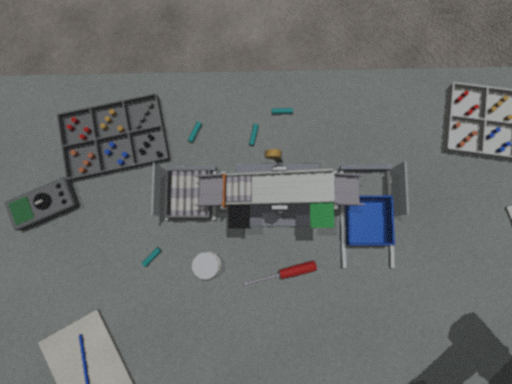

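The top view shows the blue bin at about (368,221), the green pad at (322,215), the black pad at (239,215), the full grey bin at (190,195), the screwdriver at (285,272) and the reel at (206,265).

Possible mix-ups:
- **Bin:** the blue bin (368,221) could be confused with the grey bin (190,195) or the blue storage drawers in the scene view.
- **Pad:** the green pad (322,215) could be confused with the black pad (239,215), the green mat in the scene view (118,98) or the green multimeter screen (20,208).

I choose the bin at (368,221) and the pad at (322,215). Next I'll measure both and check them in a close crop.

```bash
cat > h.py <<'E'
import numpy as np,cv2
from plant import *
def ray(n,uv,z):
    p=camera_params(n);K=p["camera_matrix"];T=p["world_from_camera"]
    d=T[:3,:3]@np.linalg.solve(K,[uv[0],uv[1],1]);o=T[:3,3]
    return o+d*(z-o[2])/d[2]
def proj(n,P):
    p=camera_params(n);K=p["camera_matrix"];T=p["world_from_camera"]
    c=K@(T[:3,:3].T@(np.array(P)-T[:3,3]));return c[:2]/c[2]
E
python3 - <<'E'
from h import *
im=cv2.imread("pics/top0.png")
c=im[140:290,140:420];cv2.imwrite("pics/c0.png",cv2.resize(c,None,fx=2.8,fy=2.8,interpolation=cv2.INTER_CUBIC))
im2=cv2.imread("pics/scene0.png");cv2.imwrite("pics/c1.png",cv2.resize(im2[120:320,140:400],None,fx=3,fy=3,interpolation=cv2.INTER_CUBIC))
hsv=cv2.cvtColor(im,cv2.COLOR_BGR2HSV)
for nm,lo,hi,z in(("green",(50,120,50),(70,255,255),.147),("blue",(105,120,40),(125,255,255),.05)):
    m=cv2.inRange(hsv,lo,hi);cs,_=cv2.findContours(m,0,2)
    for k in cs:
        if cv2.contourArea(k)>150:
            r=cv2.minAreaRect(k);b=cv2.boxPoints(r);print(nm,r);print(np.array([ray("top",q,z) for q in b]).round(4),ray("top",r[0],z))
# sorter: gate ends, rails
for nm,uv,z in(("railL near",(344,267),.014),("railR near",(392.5,267),.014),("base",(0,0),0),("weight",(273,154),.19)):
    print(nm,ray("top",uv,z).round(4))
E
```

```text
green ((321.5, 214.5), (23.0, 23.0), 90.0)
[[ 0.6029  0.0083  0.147 ]
 [ 0.6023 -0.0367  0.147 ]
 [ 0.5574 -0.0352  0.147 ]
 [ 0.5579  0.0095  0.147 ]] [ 0.58003469 -0.01352252  0.147     ]
blue ((369.3761291503906, 220.412841796875), (49.97705841064453, 48.0991325378418), 88.26429748535156)
[[ 0.6261 -0.0801  0.05  ]
 [ 0.6281 -0.1871  0.05  ]
 [ 0.5178 -0.1845  0.05  ]
 [ 0.5157 -0.0793  0.05  ]] [ 0.57148927 -0.13276815  0.05      ]
railL near [ 0.4676 -0.0802  0.014 ]
railR near [ 0.4667 -0.1902  0.014 ]
base [ 1.1525  0.7784 -0.    ]
weight [0.6921 0.0802 0.19  ]
```

View pics/c0.png

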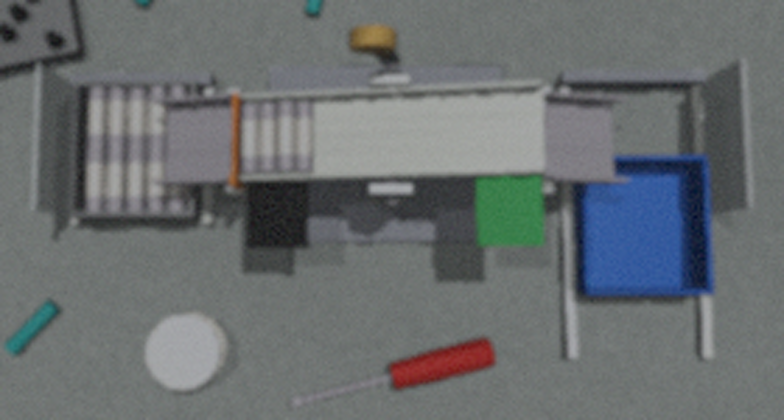

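View pics/c1.png

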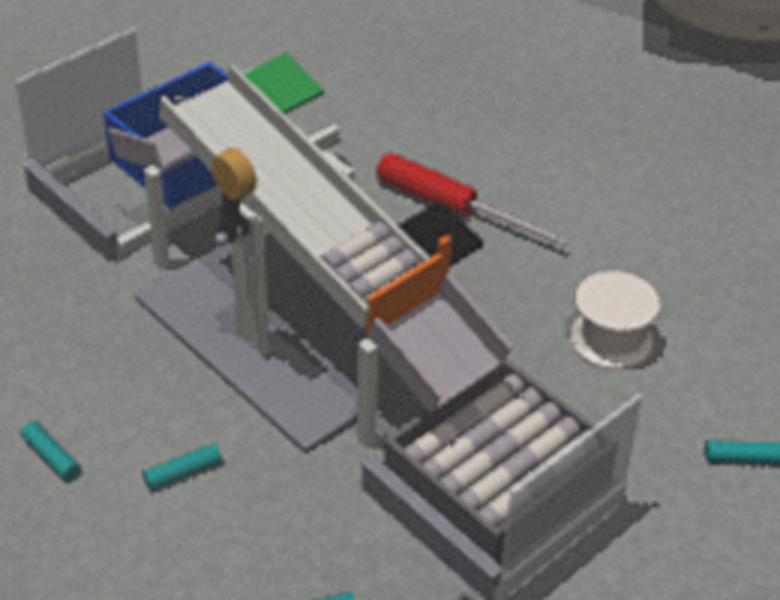

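The crops show the bin in the lane, with its near wall at about x 0.516. The green pad on the raised right end is at about (0.580, -0.0135, 0.147), and its measured size of 45 x 45 mm fits the description. From the pad, home comes out near x 0.637, so the push is about 65 mm, within the stated 55–100 mm. I'll check the yaw while moving to a standoff.

```bash
python3 - <<'E'
from h import *
c=lambda u,v:(140+u/2.8,140+v/2.8)
for nm,uv,z in(("Lrail near",c(572,356),.014),("Lrail mid",c(567,200),.014),("Rrail near",c(707,356),.014),("stop L end",c(565,80),.028),("stop R",c(690,80),.028),("Lstop L",c(80,84),.028),("bin near",c(645,295),.05),("lip near corner",c(613,180),.085),("lip far",c(613,103),.085),("driver end",c(494,350),.015)):
    print(nm,ray("top",uv,z).round(4))
for P in [(.637,-.1335,0),(.58,-.0135,.147),(.516,-.1335,.05)]: print(P,proj("scene",P),proj("top",P))
E
```

```text
Lrail near [ 0.4673 -0.0809  0.014 ]
Lrail mid [ 0.5945 -0.0815  0.014 ]
Rrail near [ 0.4664 -0.1902  0.014 ]
stop L end [ 0.6929 -0.0806  0.028 ]
stop R [ 0.6916 -0.1835  0.028 ]
Lstop L [0.6949 0.3226 0.028 ]
bin near [ 0.5168 -0.1324  0.05  ]
lip near corner [ 0.6046 -0.1026  0.085 ]
lip far [ 0.6638 -0.1051  0.085 ]
driver end [ 0.4728 -0.0175  0.015 ]
(0.637, -0.1335, 0) [185.73849322 184.37922813] [362.65400945 193.68397408]
(0.58, -0.0135, 0.147) [233.44291138 147.80894939] [321.48897936 214.51787148]
(0.516, -0.1335, 0.05) [223.42880471 148.51787847] [370.86783221 245.73982249]
```

>>> step_arm:
  steps:
    - [[-350, 310, 0], [0, 0, 25.3], 0]
    - [[-350, 310, 0], [0, 0, 25.3], 0]
    - [[-350, 310, 0], [0, 0, 25.3], 0]
    - [[-350, 310, 0], [0, 0, 25.3], 0]
    - [[-350, 310, 0], [0, 0, 25.3], 0]
    - [[-350, 310, 0], [0, 0, 25.3], 0]
    - [[-350, 310, 0], [0, 0, 25.3], 0]
    - [[-350, 310, 0], [0, 0, 25.3], 0]

```text
t: 0.9
tcp_pos: [0.421, -0.2032, 0.2309]
ee_rot: [0.0, 1.0, 0.001, -0.001]
wrist_force: [0.7, 1.1, -0.2]
gripper_width: -0.003
```

>>> step_arm:
  steps:
    - [[-39, 69, 0], [0, -8, 0], 0]
    - [[-39, 69, 0], [0, -16, 0], 0]
    - [[-39, 69, 50], [0, -24, 0], 0]
    - [[-39, 69, 100], [0, -25, 0], 0]
    - [[-39, 69, 150], [0, -25, 0], 0]
    - [[-39, 69, 200], [0, -25, 0], 0]
    - [[-39, 69, 206], [0, -25, 0], 0]
    - [[-39, 69, 206], [0, -25, 0], 0]

```text
t: 1.7
tcp_pos: [0.4595, -0.1489, 0.0334]
ee_rot: [-0.005, 0.977, 0.023, 0.213]
wrist_force: [0.3, -0.8, 0.6]
gripper_width: 0.005
```

```bash
python3 - <<'E'
from h import *
from scipy.spatial.transform import Rotation as R
cv2.imwrite("pics/t1.png",cv2.resize(snapshot("top")[120:320,250:450],None,fx=3,fy=3))
s=read_state();print(s["t"],s["tcp_pos"],s["joint_pos"],s["qd"].round(3),R.from_quat(s["ee_rot"]).as_matrix().round(3))
E
```

```text
1.75 [ 0.45837355 -0.14859248  0.03002533] [-0.06084577  0.32479055 -0.680082   -0.4730327  -0.16149203 -1.05227671] [ 0.038 -0.062 -0.072  0.363 -0.006 -0.492] [[-0.911 -0.016  0.412]
 [ 0.005  0.999  0.048]
 [-0.412  0.046 -0.91 ]]
```

View pics/t1.png

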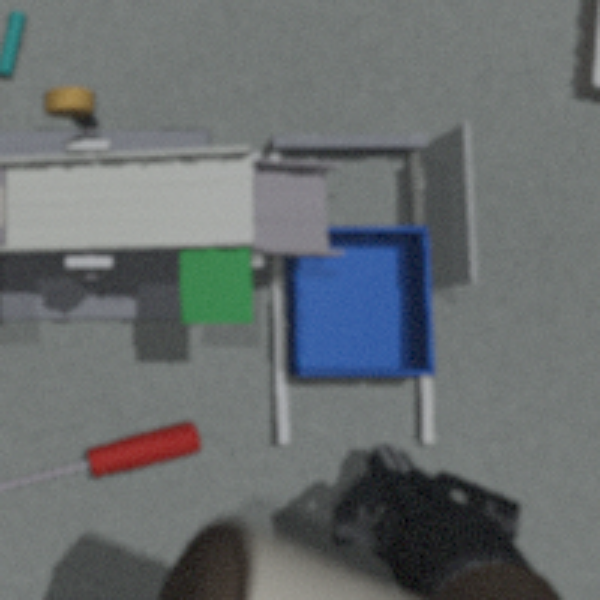

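The tool has tilted until joint 5 sits at its limit (-0.16), which explains the y miss. The picture shows the fingers at crop (390,460), just before the open end of the lane. I'll cut the tilt to 14° and re-centre.

```bash
cat >> h.py <<'E'
from scipy.spatial.transform import Rotation as R
def goal(tilt):  # tool y=+Y, tool z down tilted towards +X by tilt deg
    t=np.radians(tilt);z=np.array([np.sin(t),0,-np.cos(t)]);y=np.array([0,1.,0]);return R.from_matrix(np.c_[np.cross(y,z),y,z])
def rel(p,tilt):
    s=read_state();r=R.from_quat(s["ee_rot"]);print("from",s["tcp_pos"].round(4),s["wrist_force"].round(2),"j5",s["joint_pos"][4].round(3))
    print("shift",(1000*r.inv().apply(np.array(p)-s["tcp_pos"])).round(1),"rot",np.degrees((r.inv()*goal(tilt)).as_rotvec()).round(1))
E
python3 -c "
from h import *
rel([.46,-.134,.03],14)"
```

```text
from [ 0.4584 -0.1486  0.03  ] [ 0.31 -0.31 -1.2 ] j5 -0.161
shift [-1.4 14.5  1.4] rot [ 2.8 10.4 -0. ]
```

>>> step_arm:
  steps:
    - [[-1, 7, 1], [1.4, 5.2, 0], 0]
    - [[-1, 14.5, 1], [2.8, 10.4, 0], 0]
    - [[-1, 14.5, 1], [2.8, 10.4, 0], 0]
    - [[-1, 14.5, 1], [2.8, 10.4, 0], 0]
    - [[-1, 14.5, 1], [2.8, 10.4, 0], 0]

```text
t: 2.25
tcp_pos: [0.4591, -0.1337, 0.0303]
ee_rot: [-0.0, 0.993, 0.0, 0.122]
wrist_force: [0.7, 0.9, 0.1]
gripper_width: -0.003
```

```bash
python3 -c "
from h import *
rel([.50,-.134,.025],14);rel([.56,-.134,.025],14)"
```

```text
from [ 0.4591 -0.1337  0.0303] [0.74 0.87 0.09] j5 -0.202
shift [-38.4  -0.3  15.1] rot [ 0. -0.  0.]
from [ 0.4591 -0.1337  0.0303] [0.74 0.87 0.09] j5 -0.202
shift [-96.7  -0.3  29.5] rot [ 0. -0.  0.]
```

>>> step_arm:
  steps:
    - [[-9, 0, 5], [0, 0, 0], 0]
    - [[-18, 0, 10], [0, 0, 0], 0]
    - [[-27, 0, 12], [0, 0, 0], 0]
    - [[-35, 0, 14], [0, 0, 0], 0]
    - [[-39, 0, 15], [0, 0, 0], 0]
    - [[-43, 0, 16], [0, 0, 0], 0]
    - [[-47, 0, 17], [0, 0, 0], 0]
    - [[-50, 0, 18], [0, 0, 0], 0]

```text
t: 3.05
tcp_pos: [0.5109, -0.1338, 0.0246]
ee_rot: [0.0, 0.993, 0.0, 0.12]
wrist_force: [-3.4, 1.1, 2.0]
gripper_width: 0.0
```

```bash
python3 -c "
from h import *
rel([.56,-.134,.025],14)"
```

```text
from [ 0.5109 -0.1338  0.0246] [-3.45  1.07  2.03] j5 -0.257
shift [-47.8  -0.2  11.3] rot [-0.  -0.2 -0. ]
```

>>> step_arm:
  steps:
    - [[-6, 0, 1.5], [0, 0, 0], 0]
    - [[-12, 0, 3], [0, 0, 0], 0]
    - [[-18, 0, 4.5], [0, 0, 0], 0]
    - [[-24, 0, 6], [0, 0, 0], 0]
    - [[-30, 0, 7.5], [0, 0, 0], 0]
    - [[-36, 0, 9], [0, 0, 0], 0]
    - [[-41, 0, 10], [0, 0, 0], 0]
    - [[-45, 0, 11], [0, 0, 0], 0]

```text
t: 3.85
tcp_pos: [0.5579, -0.1338, 0.0247]
ee_rot: [0.0, 0.993, 0.0, 0.12]
wrist_force: [-1.6, -0.7, -0.3]
gripper_width: -0.004
```

```bash
python3 -c "
from h import *
cv2.imwrite('pics/t2.png',cv2.resize(snapshot('top')[120:320,250:450],None,fx=3,fy=3))
rel([.58,-.134,.025],14)"
```

```text
from [ 0.5586 -0.1338  0.0248] [-0.37  0.24 -0.66] j5 -0.319
shift [-20.8  -0.2   5. ] rot [-0.  -0.1 -0. ]
```

View pics/t2.png

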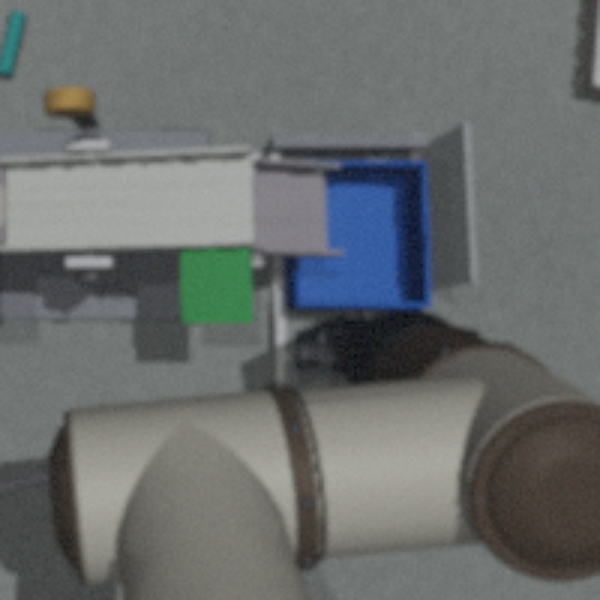

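The bin's far edge is now at crop row 162 and the end stop is at about row 145, so 10–15 mm remain. I'll go on in small steps and watch for a force rise.

>>> step_arm:
  steps:
    - [[-3, 0, 0.7], [0, 0, 0], 0]
    - [[-6, 0, 1.5], [0, 0, 0], 0]
    - [[-8, 0, 2], [0, 0, 0], 0]
    - [[-10, 0, 2.5], [0, 0, 0], 0]

```text
t: 4.3
tcp_pos: [0.5689, -0.1338, 0.0247]
ee_rot: [0.0, 0.993, -0.0, 0.121]
wrist_force: [-1.6, 0.2, -0.5]
gripper_width: -0.001
```

>>> step_arm:
  steps:
    - [[-1, 0, 0.2], [0, 0, 0], 0]
    - [[-2, 0, 0.5], [0, 0, 0], 0]

```text
t: 4.5
tcp_pos: [0.5709, -0.1338, 0.0247]
ee_rot: [0.0, 0.993, -0.0, 0.121]
wrist_force: [-3.5, 0.1, 1.4]
gripper_width: 0.0
```

>>> step_arm:
  steps:
    - [[-1, 0, 0.2], [0, 0, 0], 0]
    - [[-2, 0, 0.5], [0, 0, 0], 0]

```text
t: 4.7
tcp_pos: [0.5711, -0.1339, 0.0244]
ee_rot: [0.0, 0.993, -0.0, 0.119]
wrist_force: [-8.0, 1.8, 6.4]
gripper_width: 0.001
```

>>> step_arm:
  steps:
    - [[-1, 0, 0.2], [0, 0, 0], 0]
    - [[-2, 0, 0.5], [0, 0, 0], 0]

```text
t: 4.9
tcp_pos: [0.5711, -0.134, 0.0241]
ee_rot: [0.001, 0.993, -0.0, 0.117]
wrist_force: [-7.2, 0.5, 6.1]
gripper_width: 0.002
```

```bash
python3 - <<'E'
from h import *
t=snapshot('top');s=snapshot('scene')
cv2.imwrite('pics/t3.png',np.hstack([cv2.resize(t[150:270,320:420],(400,480)),cv2.resize(s[120:220,130:213],(398,480))]))
hsv=cv2.cvtColor(t,cv2.COLOR_BGR2HSV);m=cv2.inRange(hsv,(105,120,40),(125,255,255));k=max(cv2.findContours(m,0,2)[0],key=cv2.contourArea)
x,y,w,h=cv2.boundingRect(k);print(ray("top",(x+w/2,y-.5),.05),ray("top",(x+w/2,y+h-.5),.05),"expected far/near x .692/.582")
rel([.53,-.134,.025],14)
E
```

```text
[ 0.69043694 -0.13846569  0.05      ] [ 0.5779248  -0.13333467  0.05      ] expected far/near x .692/.582
from [ 0.571  -0.1341  0.024 ] [-6.11  1.65  4.99] j5 -0.348
shift [ 39.7   0.  -10.5] rot [-0.  -0.6 -0.1]
```

View pics/t3.png

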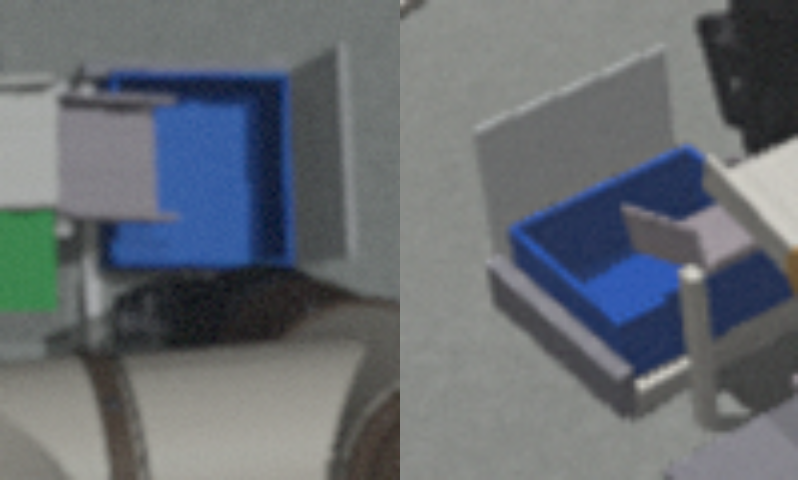

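Both views show the bin flush against the stop. I'll push once more, a little harder, to be sure it isn't just jammed.

>>> step_arm:
  steps:
    - [[-2, 0, 0.2], [0, -0.6, 0], 0]
    - [[-4, 0, 0.5], [0, -0.6, 0], 0]
    - [[-5, 0, 0.8], [0, -0.6, 0], 0]

```text
t: 5.3
tcp_pos: [0.5713, -0.1344, 0.0233]
ee_rot: [0.002, 0.993, -0.0, 0.117]
wrist_force: [-12.9, 0.6, 10.1]
gripper_width: 0.001
```

It is solid at 13 N with no travel, so the bin is home. I'll back off along the lane and rise.

>>> step_arm:
  steps:
    - [[10, 0, -2.5], [0, 0, 0], 0]
    - [[25, 0, -6], [0, 0, 0], 0]
    - [[45, 0, -11], [0, 0, 0], 0]
    - [[65, 0, -16], [0, 0, 0], 0]
    - [[60, 0, -50], [0, 0, 0], 0]
    - [[45, 0, -100], [0, 0, 0], 0]
    - [[30, 0, -150], [0, 0, 0], 0]
    - [[20, 0, -190], [0, 0, 0], 0]

```text
t: 6.1
tcp_pos: [0.5089, -0.1342, 0.2069]
ee_rot: [0.001, 0.993, -0.0, 0.119]
wrist_force: [1.8, -0.2, -1.5]
gripper_width: 0.002
```

```bash
python3 - <<'E'
from h import *
rel([.572,-.017,.21],0)
t=snapshot('top');s=snapshot('scene')
cv2.imwrite('pics/t4.png',np.hstack([cv2.resize(t[130:290,270:430],(400,400)),cv2.resize(s[110:270,130:290],(400,400))]))
hsv=cv2.cvtColor(t,cv2.COLOR_BGR2HSV);m=cv2.inRange(hsv,(105,120,40),(125,255,255));k=max(cv2.findContours(m,0,2)[0],key=cv2.contourArea)
x,y,w,h=cv2.boundingRect(k);print(ray("top",(x+w/2,y-.5),.05),ray("top",(x+w/2,y+h-.5),.05))
E
```

```text
from [ 0.5089 -0.1342  0.2069] [ 1.77 -0.22 -1.5 ] j5 -0.762
shift [-61.7 117.3  11.9] rot [-0.  13.7 -0.1]
[ 0.69043694 -0.13846569  0.05      ] [ 0.5779248  -0.13333467  0.05      ]
```

View pics/t4.png

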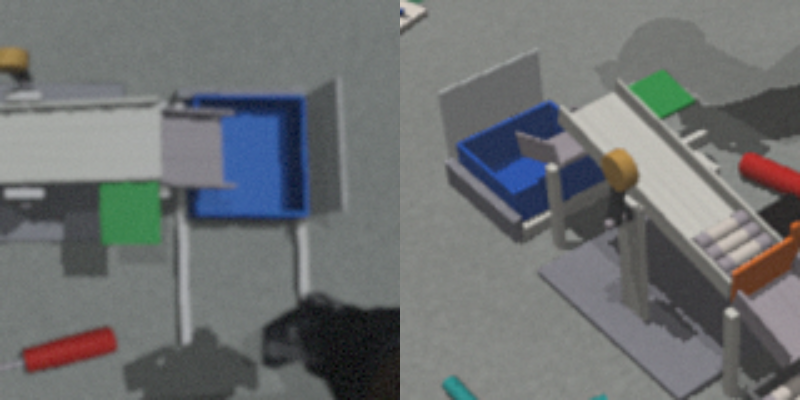

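The bin stayed flush against the stop, the gate is still tipped left with its fuses waiting, and the arm is clear. Now I'll move over the pad.

>>> step_arm:
  steps:
    - [[-20, 40, 4], [0, 5, 0], 0]
    - [[-40, 80, 8], [0, 10, 0], 0]
    - [[-62, 117, 12], [0, 13.7, 0], 0]
    - [[-62, 117, 12], [0, 13.7, 0], 0]
    - [[-62, 117, 12], [0, 13.7, 0], 0]

```text
t: 6.7
tcp_pos: [0.5772, -0.0164, 0.2148]
ee_rot: [-0.0, 1.0, -0.0, 0.007]
wrist_force: [0.1, -0.6, 0.0]
gripper_width: -0.002
```

```bash
python3 - <<'E'
from h import *
rel([.572,-.017,.15],0)
t=snapshot('top');s=snapshot('scene')
cv2.imwrite('pics/t5.png',np.hstack([cv2.resize(t[130:290,270:430],(400,400)),cv2.resize(s[50:210,150:310],(400,400))]))
E
```

```text
from [ 0.5772 -0.0164  0.2148] [ 0.07 -0.63  0.04] j5 -1.098
shift [ 6.1 -0.5 64.7] rot [-0.1  0.8  0. ]
```

View pics/t5.png

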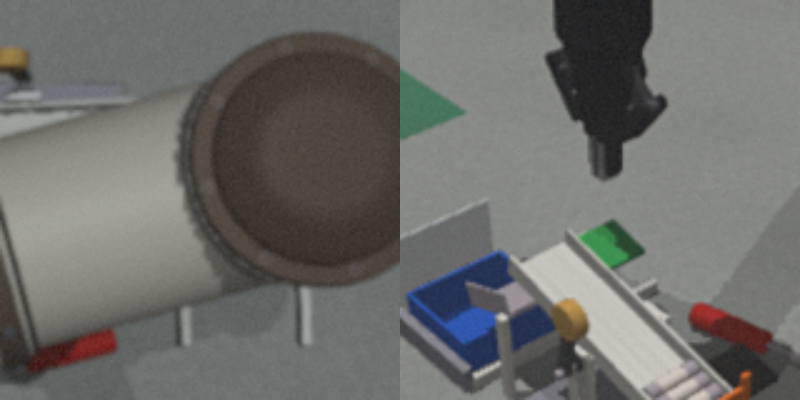

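The fingertips hang directly above the pad and clear of the trough wall, so I'll press.

>>> step_arm:
  steps:
    - [[6, 0, 25], [0, 0.8, 0], 0]
    - [[6, 0, 50], [0, 0.8, 0], 0]
    - [[6, 0, 60], [0, 0.8, 0], 0]
    - [[6, 0, 66], [0, 0.8, 0], 0]
    - [[6, 0, 72], [0, 0.8, 0], 0]
    - [[6, 0, 78], [0, 0.8, 0], 0]

```text
t: 7.4
tcp_pos: [0.5718, -0.0184, 0.1387]
ee_rot: [0.001, 1.0, -0.001, 0.002]
wrist_force: [-0.2, -1.7, 1.6]
gripper_width: 0.0
```

>>> step_arm:
  steps:
    - [[0, 0, 6], [0, 0, 0], 0]
    - [[0, 0, 12], [0, 0, 0], 0]
    - [[0, 0, 18], [0, 0, 0], 0]
    - [[0, 0, 23], [0, 0, 0], 0]

```text
t: 7.8
tcp_pos: [0.5723, -0.018, 0.1152]
ee_rot: [0.001, 1.0, -0.0, 0.002]
wrist_force: [-0.2, 1.3, 0.6]
gripper_width: 0.0
```

```bash
python3 - <<'E'
from h import *
rel([.572,-.017,.15],0)
s=snapshot('scene')
cv2.imwrite('pics/t6.png',cv2.resize(s[100:300,130:360],(690,600)))
E
```

```text
from [ 0.5723 -0.018   0.1152] [-0.22  1.32  0.58] j5 -0.88
shift [  0.2   1.  -34.8] rot [-0.   0.3 -0.1]
```

View pics/t6.png

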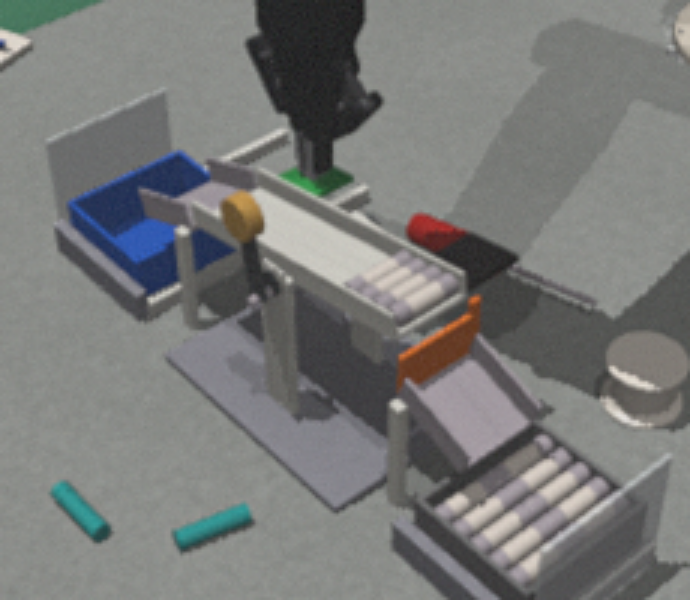

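The gate has gone past level and the fuses are about to roll. I'll press the last few mm to the stop, hold, then lift straight up.

>>> step_arm:
  steps:
    - [[0, 0, 2], [0, 0, 0], 0]
    - [[0, 0, 4], [0, 0, 0], 0]
    - [[0, 0, 4], [0, 0, 0], 0]
    - [[0, 0, 4], [0, 0, 0], 0]
    - [[0, 0, 4], [0, 0, 0], 0]
    - [[0, 0, 4], [0, 0, 0], 0]
    - [[0, 0, 4], [0, 0, 0], 0]
    - [[0, 0, 4], [0, 0, 0], 0]

```text
t: 8.65
tcp_pos: [0.5717, -0.0179, 0.1113]
ee_rot: [0.001, 1.0, -0.0, 0.002]
wrist_force: [-1.8, 0.2, 5.1]
gripper_width: -0.001
```

```bash
python3 - <<'E'
from h import *
s=snapshot('scene')
cv2.imwrite('pics/t7.png',cv2.resize(s[100:300,130:360],(690,600)))
E
```

```text
(no output)
```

View pics/t7.png

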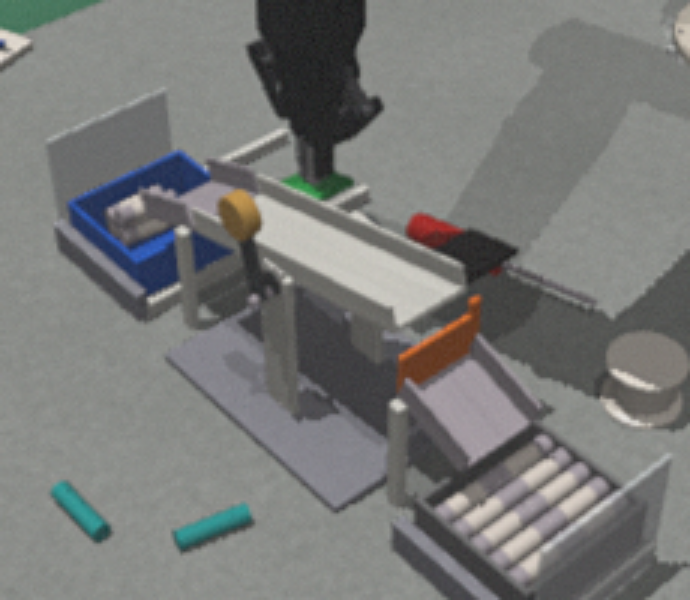

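The trough is empty and the fuses are dropping into the blue bin at crop (130,215). I'll lift off and move back.

>>> step_arm:
  steps:
    - [[0, 0, -15], [0, 0, 0], 0]
    - [[0, 0, -40], [0, 0, 0], 0]
    - [[0, 0, -80], [0, 0, 0], 0]
    - [[0, 0, -120], [0, 0, 0], 0]
    - [[40, -40, -130], [0, 0, 0], 0]
    - [[80, -80, -130], [0, 0, 0], 0]
    - [[110, -120, -130], [0, 0, 0], 0]
    - [[140, -160, -130], [0, 0, 0], 0]

```text
t: 9.5
tcp_pos: [0.4378, -0.1674, 0.2411]
ee_rot: [0.0, 1.0, -0.0, 0.002]
wrist_force: [0.1, -0.6, -1.0]
gripper_width: -0.005
```

>>> step_arm:
  steps:
    - [[30, -40, 0], [0, 0, 0], 0]
    - [[50, -80, 0], [0, 0, 0], 0]
    - [[50, -120, 0], [0, 0, 0], 0]
    - [[50, -120, 0], [0, 0, 0], 0]
    - [[50, -120, 0], [0, 0, 0], 0]
    - [[50, -120, 0], [0, 0, 0], 0]

```text
t: 10.1
tcp_pos: [0.3877, -0.2867, 0.2407]
ee_rot: [-0.0, 1.0, -0.0, 0.002]
wrist_force: [0.9, -0.9, -1.1]
gripper_width: -0.002
```

```bash
python3 - <<'E'
from h import *
t=snapshot('top');s=snapshot('scene')
cv2.imwrite('pics/t8.png',cv2.resize(t[130:300,140:420],None,fx=2.8,fy=2.8,interpolation=2))
cv2.imwrite('pics/s8.png',cv2.resize(s[100:300,130:360],(690,600)))
hsv=cv2.cvtColor(t,cv2.COLOR_BGR2HSV);m=cv2.inRange(hsv,(105,120,40),(125,255,255));k=max(cv2.findContours(m,0,2)[0],key=cv2.contourArea)
x,y,w,h=cv2.boundingRect(k);print(ray("top",(x+w/2,y-.5),.05),ray("top",(x+w/2,y+h-.5),.05))
E
```

```text
[ 0.69043694 -0.13846569  0.05      ] [ 0.5779248  -0.13333467  0.05      ]
```

View pics/t8.png

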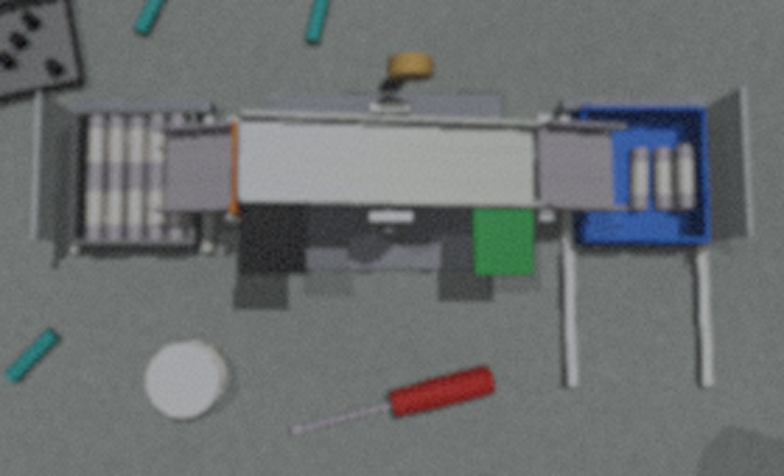

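View pics/s8.png

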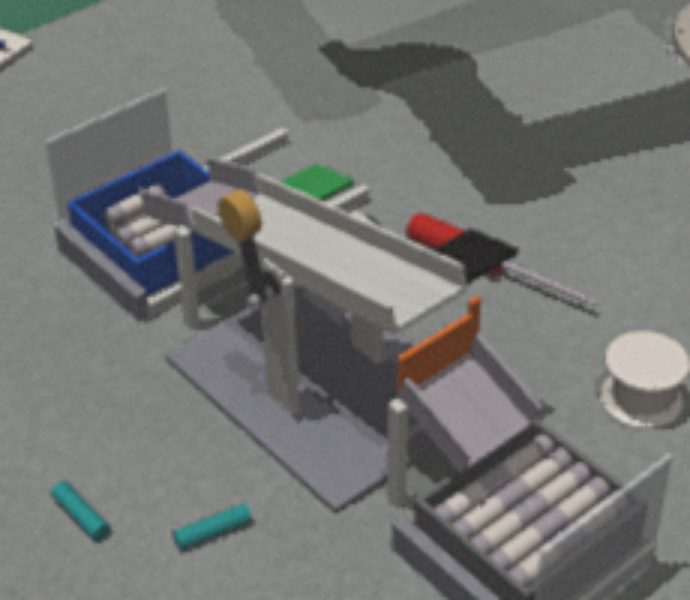

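The top view shows three fuses in the bin. The fourth may be hidden under the chute, so I'll zoom in.

```bash
python3 - <<'E'
from h import *
t=snapshot('top');s=snapshot('scene')
cv2.imwrite('pics/z9.png',np.hstack([cv2.resize(t[160:225,325:400],(400,347),interpolation=2),cv2.resize(s[145:210,150:225],(400,347),interpolation=2)]))
print(read_state()["t"])
E
```

```text
10.3
```

View pics/z9.png

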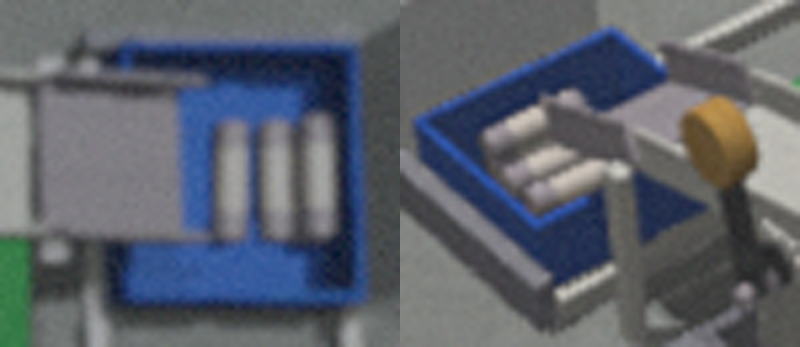

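```bash
python3 - <<'E'
from h import *
# far end (top of visible cap) of right-hand fuse in both views, and of the leftmost fuse
for nm,a,b in(("right",(318,122),(95,140)),("left",(232,126),(136,193))):
    for z in (.01,.02,.03,.04): 
        print(nm,z,ray("top",(325+a[0]/5.333,160+a[1]/5.333),z)[:2].round(4),ray("scene",(150+b[0]/5.333,145+b[1]/5.333),z)[:2].round(4))
E
```

```text
right 0.01 [ 0.6608 -0.1835] [ 0.6469 -0.1946]
right 0.02 [ 0.6594 -0.1802] [ 0.6532 -0.1833]
right 0.03 [ 0.6579 -0.177 ] [ 0.6595 -0.172 ]
right 0.04 [ 0.6565 -0.1738] [ 0.6658 -0.1607]
left 0.01 [ 0.6595 -0.1456] [ 0.6549 -0.1496]
left 0.02 [ 0.6581 -0.1429] [ 0.6611 -0.1389]
left 0.03 [ 0.6566 -0.1401] [ 0.6672 -0.1281]
left 0.04 [ 0.6552 -0.1373] [ 0.6734 -0.1174]
```

Triangulation puts the right-hand fuse about 10 mm higher than the left-hand one. It therefore lies on the fourth fuse, whose cap shows beneath it in the scene view at crop (503,165). The trough and chute are empty, and there is no white fuse on the table.

```bash
python3 -c "
from plant import *
print(finish_job(), read_state()['t'])"
```

```text
the job is handed in; nothing more can be done
the job is handed in; nothing more can be done
```

I pushed the blue bin about 61 mm along its lane until it stopped hard against the end stop. Then I pressed the green pad until the gate went fully over, lifted off and backed the arm away. I handed the job in at about 10.3 s.

- **Bin:** it did not move under a final 13 N push. It measured the same after the push and after the fuses dropped. Its far edge read x = 0.690 m against 0.692 m expected, within calibration error.
- **Gate:** it stayed tipped right after I lifted off, and the trough and right chute were empty.
- **Fuses:** three are plainly visible in the bin. The fourth is mostly hidden under the right-hand one, so I inferred it from an end cap showing beneath that fuse, and from that fuse sitting about 10 mm higher than the left one. No white fuse is on the table.
- **Left alone:** the grey bin, screwdriver and reel look unmoved in the final images, judged by eye. The highest wrist force I read was about 16 N.
- **One correction:** my first tilt of the tool drove joint 5 to about -0.161, just inside its -0.16 limit. I reduced the tilt before pushing.

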